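# Free the eccentric lock, bring the jaw up to the carving blank and lock it

### The job

The sliding jaw of the carving board stands locked short of the blank. With your fingertips only, and without picking anything up, swing the lever of the eccentric lock right round to its release stop so that the cam is at its low point, push the jaw forward until the blank sits snug between jaw and end fence, then swing the lever back to lock the jaw there. Leave the carving tools, the mallet and the clamp where they lie.

Things in the scene. Friction and masses are not known exactly. Their poses are not given: they have to be found in the camera images.
- carving_board: Dark film-faced plywood board 560 x 270 x 18 mm, fixed to the bench, across the robot's front. Origin on the bench under the jaw's centre line; x = forward, the way the jaw goes to the blank and fence, y across (mostly towards the robot), z up. It covers x -290 to 270, y -150 to 120 mm. The jaw's guide (rails under a steel cap, top 38 mm above the bench) covers x -180 to -80, y -41 to 41 mm.
- fence_face (a point): Foot of the end fence's face on the centre line, at board x = 220 mm, on the board's top. The fence is a wooden batten 40 mm thick, 240 mm long across the board and 42 mm high above it.
- jaw_back (a point): On the middle of the upright back face of the sliding jaw, 50 mm above the bench: push here towards the board's +x. The jaw is a wooden block 40 mm long (front cork-lined), 110 mm wide, its top 60 mm above the bench. Behind it a wooden tongue 40 mm wide, top 32 mm above the bench, runs 250 mm back through the guide.
- jaw (a joint): Travel of the jaw along the board's +x, m: its back face is at board x = -0.050 + value, its front at -0.010 + value. Starts at 0.03 to 0.075; 0.120 when the blank is snug between jaw and fence. Unlocked it slides with 2 to 3 N, 4 to 7 N once it pushes the blank along; locked, the brake holds it against 30 N or more.
- cam_pivot (a point): On the upright pivot axis of the eccentric lock, 46 mm above the bench, at board (-130, 72.5) mm, beside the guide. The eccentric is a steel disc 52 mm across that drives a brass pin against the tongue; hub and bolt, 28 mm across, reach 64 mm above the bench. Two 8 mm stop pins, 50 mm above the bench, stand 38 mm from the axis.
- lever_grip (a point): Middle of the lever's wooden grip, 80 mm from the pivot axis, 46 mm above the bench. The level lever points from cam_pivot to here. The grip spans 42 to 110 mm from the axis, 22 mm wide, 35 to 57 mm above the bench (17 mm clear of the board); a bar 16 mm wide joins it to the hub. Pushed sideways with about 5 to 9 N, it stays where it is left.
- cam (a joint): Angle of the eccentric, rad. 0 = low point, lever on its release stop, jaw free; the lever then points 165 degrees anticlockwise (from above) from the board's +x. It turns clockwise from above as the value grows: it points at 165 degrees minus the value; stop at 2.27. The pin begins to press at about 0.6; from 1.65 up the jaw is locked. Starts locked, 1.8 to 2.1.
- blank: Loose limewood blank with a rosette begun on its top, 110 mm along its x (jaw to fence), 150 mm wide, 28 mm thick, 0.26 kg; petals stand 4 mm above the top. Origin at the centre of its underside. It lies flat on the board, about square, 0 to 10 mm short of the fence.
- gouge_board: Carving gouge, 260 mm long, wooden handle 28 mm thick, lying on the board beside the guide, on the side away from the lever. Not to be disturbed. Origin under the handle's front part, x towards the blade.
- gouge_bench: Another gouge, same size, lying on the bench off the board's +y edge, abreast of the blank. Not to be disturbed.
- mallet: Carver's round mallet standing on its head on the bench beyond the fence, 88 mm across, 200 mm high. Origin at the centre of its foot. Not to be disturbed.
- clamp: Blue bar clamp with a 300 mm steel bar and 110 mm arms, 25 mm high, lying on the bench behind the board's rear end. Not to be disturbed. Origin under the middle of the bar.
Mind the look-alikes: they are no part of the job. There is more than one size of the blank; the one meant has the size given above.

How it is judged:
By the outcome, as a careful person would: the job done as asked, in the order asked, and still so for the second after the job is handed in, with the robot touching nothing.
It also fails if it takes over 62 s, if anything falls off the work surface, if the arm or the gripper's body presses on something with over 40 N, if the wrist force passes 120 N, or if a joint passes its speed limit or range.

### The arm

A 6-joint arm with a two-finger parallel gripper is mounted at the origin on the work surface. World frame = base frame: x ahead of the robot, y to its left, z up, the work surface at z = 0. Lengths are in m, angles in rad, forces in N, time in s.
With the tool pointing down it reaches from about 0.275 to 0.75 m from the base axis. Payload 10.2 kg.
Tool frame: the origin (TCP) lies midway between the tips of the shut fingers; the grasp point (between the pads) lies 19 mm behind it (env.hold_point_z is the distance from the TCP to the grasp point, in m); z points along the fingers, y is the line along which they close (so a half turn about z gives the same grasp; the last joint's range is limited). The gripper opens to 85 mm and grips with 20 to 120 N. Pads are 22 mm wide; open, the fingers measure 114 mm over their backs; the gripper's body (76 mm by 85 mm) begins 54 mm behind the grasp point. The pads swing forward as they close: fully open they stand 13 mm farther back than shut.
Start: joints at [1.001, 0.313, 1.498, -0, 1.331, -0.223], TCP at [0.178, 0.494, 0.203] pointing down, gripper open.
Joint ranges: [-2.94, 2.94], [-0.97, 2.17], [0.19, 2.56], [-1.23, 4.37], [0.02, 3.11], [-2.88, 2.88]. Speed limits (rad/s): [2.39, 2.39, 3.01, 3.14, 3.14, 3.14].

### API

Orientations are given as a unit quaternion [x, y, z, w].
In Python, from bench import env, kinematics, monitor, eyes, job gives the robot as it stands. The module is installed in compiled form; this text tells all that it offers. Calls block until the motion is done:
- env.reach(position, orientation): joint-space move of the TCP to a pose.
- env.movel(position, velocity=0.15, frame=None, guard=None): straight line of the TCP; frame=None keeps the orientation; velocity is the mean speed in m/s. With guard (N) it stops when the force on the tool has changed by that much, and returns True; else False.
- env.set_joints(angles): joint-space move.
- env.release() and env.close_gripper(effort=None): open the fingers fully, or close them until they stop; effort is the grip in N (None keeps the last).
- env.hold(seconds).
- kinematics.ik(position, orientation): joint angles nearest the present ones, or None.
- monitor.sense(): the state.
- eyes.grab_frame(name): name is "scene" or "top"; returns a dict with "frame" (420x560x3 uint8, red, green, blue), "mtx" (3x3 intrinsics, pixels), "view" (4x4, takes a point from world to camera coordinates). Camera axes: x right, y down, z forward; pixel columns grow to the right and rows downward; lengths in m; the calibration is good to about 2 mm. A picture is of the moment at which its call begins. There is no depth.
A pose or a line that the arm cannot do raises env.MotionError and nothing moves.
- job.hand_in(): hands the job in; it is judged then, once.
The state is a dict: "clock": time; "joints": joint angles; "qvel": joint speeds; "joint_efforts": joint torques, N m; "position": TCP position; "ee_rot": TCP orientation; "contact_force": force on the tool from outside, world axes, zero at the start; "ft_torque": the same for the moment, N m; "finger_gap": opening from 0.0 (shut) to 1.0 (fully open); "gripper_force": force on a finger pad.
Only numpy, scipy, OpenCV 4.12 (cv2) and the standard library are available. Lean on these libraries where they do the work, as an engineer would, in place of code of your own. Each camera call takes 0.05 s, during which the arm holds its last target. There are 200 camera calls.

## Working session

There is one attempt and no reset: what is moved stays moved. The work goes in short steps, each a Python script; the robot and the scene stay as the last script left them, time stands still between calls to the robot, and variables do not carry over. Pictures are saved under pics/ and viewed, at most 10 in all, crops included, and the job is handed in when it is done.

```bash
mkdir -p pics; python3 - <<'E'
from bench import env,kinematics,monitor,eyes,job
import cv2,numpy as np
for n in("scene","top"):
    f=eyes.grab_frame(n); cv2.imwrite(f"pics/{n}0.png",f["frame"][:,:,::-1]); np.savez(f"{n}0.npz",**f)
    print(n,f["mtx"].round(1).tolist(),f["view"].round(3).tolist())
s=monitor.sense();print(s["clock"],s["position"],s["ee_rot"])
E
```

```text
scene [[525.5, 0.0, 280.8], [0.0, 525.5, 210.6], [0.0, 0.0, 1.0]] [[0.168, 0.986, 0.007, -0.107], [0.715, -0.118, -0.689, -0.33], [-0.678, 0.121, -0.725, 1.895], [0.0, 0.0, 0.0, 1.0]]
top [[463.0, 0.0, 274.1], [0.0, 463.0, 213.0], [0.0, 0.0, 1.0]] [[-0.03, -0.999, -0.014, 0.043], [-0.988, 0.032, -0.152, 0.565], [0.153, 0.009, -0.988, 1.109], [0.0, 0.0, 0.0, 1.0]]
0.1 [0.17831386 0.49351027 0.2023976 ] [ 1.72531133e-01  9.85003891e-01 -5.43317008e-04 -2.17373715e-04]
```

View pics/scene0.png

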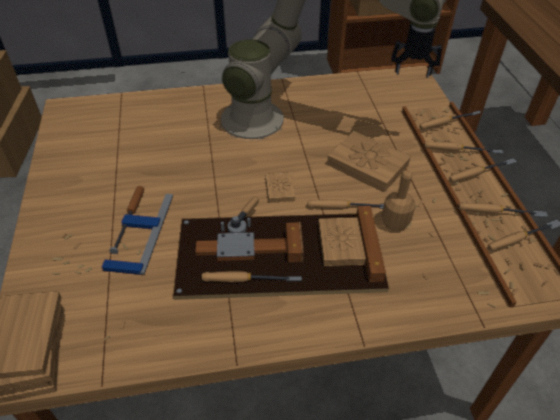

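View pics/top0.png

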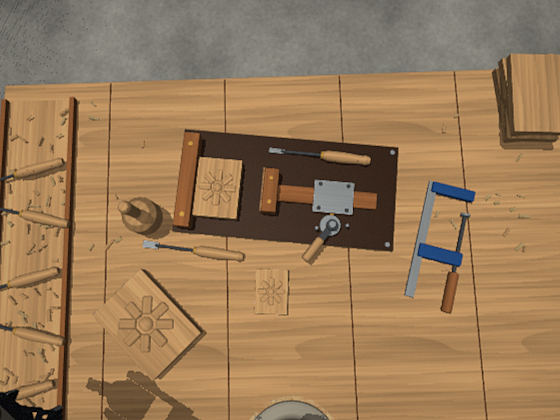

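```bash
cat > h.py <<'E'
import numpy as np,cv2
def ray(f,uv,z):
    R=f["view"][:3,:3];t=f["view"][:3,3];c=-R.T@t
    d=R.T@np.linalg.inv(f["mtx"])@np.array([uv[0],uv[1],1.]);return c+d*(z-c[2])/d[2]
def proj(f,p):
    q=f["mtx"]@(f["view"][:3,:3]@np.asarray(p)+f["view"][:3,3]);return q[:2]/q[2]
E
python3 - <<'E'
from h import *
for n,(x0,y0,x1,y1) in {"top":(165,115,405,275),"scene":(170,190,400,300)}.items():
    f=dict(np.load(n+"0.npz"));im=f["frame"][:,:,::-1]
    s=3.2
    cv2.imwrite(f"pics/{n}c.png",cv2.resize(im[y0:y1,x0:x1],None,fx=s,fy=s,interpolation=cv2.INTER_CUBIC))
    if n=="top":
        m=(im.max(2)<55).astype(np.uint8);m[:100]=0;m[270:]=0;m[:,:165]=0;m[:,410:]=0
        m=cv2.morphologyEx(m,cv2.MORPH_OPEN,np.ones((3,3)))
        c=max(cv2.findContours(m,0,1)[0],key=cv2.contourArea);h=cv2.convexHull(c)
        print(h[:,0].tolist())
        P=np.array([ray(f,u,.018)[:2]*1000 for u in h[:,0]],np.float32)
        r=cv2.minAreaRect(P);print(r);print(cv2.boxPoints(r))
E
```

```text
[[366, 145], [378, 146], [389, 147], [396, 155], [396, 172], [395, 186], [394, 188], [390, 188], [358, 148], [358, 145]]
((698.751220703125, -261.90234375), (144.552734375, 66.90259552001953), 34.84440612792969)
[[ 620.32117 -275.7437 ]
 [ 658.5459  -330.65112]
 [ 777.1813  -248.06097]
 [ 738.95654 -193.15356]]
```

View pics/topc.png

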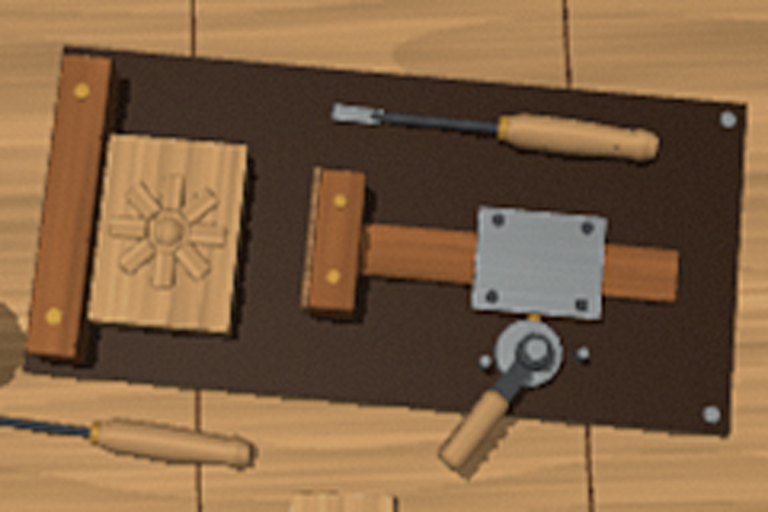

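View pics/scenec.png

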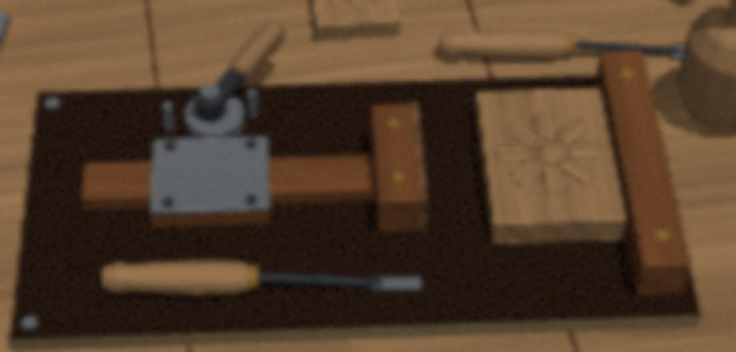

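The crops show the board corners at top-crop (64,47), (746,104), (728,436), (25,370). The cap corners are at (480,206), (607,217), (602,319), (472,309), the hub is at (536,350), and the grip runs from (503,395) to (455,465). The jaw's back top edge runs from (365,173) to (353,317).

```bash
cat >> h.py <<'E'
def fit(B,W):
    B=np.array(B,float);W=np.array(W);b=B-B.mean(0);w=W-W.mean(0)
    a=np.arctan2((b[:,0]*w[:,1]-b[:,1]*w[:,0]).sum(),(b*w).sum());R=np.array([[np.cos(a),-np.sin(a)],[np.sin(a),np.cos(a)]])
    t=W.mean(0)-R@B.mean(0);return a,R,t,(W-B@R.T-t)
E
python3 - <<'E'
from h import *
C={}
for n,(x0,y0),pts in [("top",(165,115),[(64,47),(746,104),(728,436),(25,370),(480,206),(607,217),(602,319),(472,309)]),
  ("scene",(170,190),[(699,316),(12,338),(38,93),None,(270,211),(152,213),(152,137),(268,138)])]:
    f=dict(np.load(n+"0.npz"))
    px=lambda u:(np.array(u)+.5)/3.2-.5+[x0,y0]
    Bd=[(270,-150),(-290,-150),(-290,120),(270,120),(-80,-41),(-180,-41),(-180,41),(-80,41)];Z=[.018]*4+[.038]*4
    B=[];W=[]
    for p,b,z in zip(pts,Bd,Z):
        if p: B.append(np.array(b)/1000);W.append(ray(f,px(p),z)[:2])
    a,R,t,r=fit(B,W);print(n,np.degrees(a),t,(r*1000).round(1).tolist());C[n]=(R,t)
    feats={"top":dict(hub=((536,347),.064),g1=((503,395),.057),g2=((455,465),.057),jb1=((365,173),.06),jb2=((353,317),.06),pin=((486,361),.05),pin2=((584,353),.05)),
     "scene":dict(hub=((210,97),.064),g2=((275,30),.05),jb1=((372,104),.06))}[n]
    for k,(u,z) in feats.items(): print(k,((R.T@(ray(f,px(u),z)[:2]-t))*1000).round(1))
E
```

```text
top 83.01702176384201 [0.61935007 0.00474389] [[-1.2, -0.6], [-0.5, 1.6], [-0.3, 1.8], [1.1, -2.2], [0.3, 0.4], [0.3, 0.1], [0.6, -1.4], [-0.4, 0.2]]
hub [-129.1   70.4]
g1 [-107.5  108.4]
g2 [-75.5 164.7]
jb1 [ 12.7 -54.4]
jb2 [11.6 59.3]
pin [-93.1  82.7]
pin2 [-167.5   69.8]
scene 82.85252123225413 [0.62199509 0.00742334] [[-0.9, -2.2], [-1.1, 2.3], [1.1, 0.0], [1.8, 0.3], [0.2, 1.5], [-3.1, -1.4], [2.1, -0.7]]
hub [-130.    65.6]
g2 [-72.6 159.8]
jb1 [11.2 55.5]
```

```bash
cat >> h.py <<'E'
from bench import env,kinematics,monitor,eyes,job
A=np.radians(83.0);T=np.array([.6200,.0052]);RB=np.array([[np.cos(A),-np.sin(A)],[np.sin(A),np.cos(A)]])
PIV=np.array([-130,72.5])
def w(b,z): return [*(T+RB@(np.array(b)/1000)),z]
def q(deg): # tool down, tool x at board angle deg
    f=np.radians(deg)+A; return [np.cos(f/2),np.sin(f/2),0.,0.]
def lev(th,off): # point beside the grip; off>0 = anticlockwise side
    a=np.radians(th);return PIV+80*np.array([np.cos(a),np.sin(a)])+off*np.array([-np.sin(a),np.cos(a)])
def st(tag=""):
    s=monitor.sense();b=RB.T@(np.array(s["position"][:2])-T)*1000
    print(tag,"t%.1f"%s["clock"],"board",b.round(1),"z%.4f"%s["position"][2],"F",np.array(s["contact_force"]).round(1),flush=True);return b
E
python3 - <<'E'
from h import *
env.close_gripper(40); st()
env.reach(w(lev(60,-37),.13),q(-30)); st("above")
env.movel(w(lev(60,-37),.032),.15); st("down")
for th in range(60,166,15):
    if env.movel(w(lev(th,-22),.032),.07,frame=q(th-90),guard=25): st("GUARD"); break
    st(th)
f=eyes.grab_frame("top");cv2.imwrite("pics/t1.png",cv2.resize(f["frame"][115:275,165:405,::-1],None,fx=3,fy=3))
E
```

```text
t0.9 board [431.1 497.8] z0.2029 F [ 0.6  0.1 -0.2]
above t3.1 board [-57.3 123.3] z0.1301 F [-0.3  0.2 -0.8]
down t3.9 board [-57.9 122.7] z0.0328 F [-0.  -0.1  1.2]
60 t4.2 board [-71.4 130.8] z0.0324 F [ 0.2  0.5 -0.2]
75 t4.7 board [-88.  143.8] z0.0322 F [ 0.5 -0.1  0.5]
90 t5.2 board [-107.7  152.3] z0.0320 F [0.9 0.2 0.4]
105 t5.6 board [-129.1  155.3] z0.0320 F [-0.3 -0.4 -0.8]
120 t6.1 board [-150.4  152.8] z0.0320 F [ 0.4 -0.3 -0.6]
135 t6.5 board [-170.4  144.8] z0.0319 F [ 0.  -0.4  0.5]
150 t7.0 board [-187.7  131.9] z0.0319 F [-0.6 -0.5 -0.2]
165 t7.5 board [-201.  115.] z0.0318 F [-0.7 -0.3  0.3]
```

View pics/t1.png

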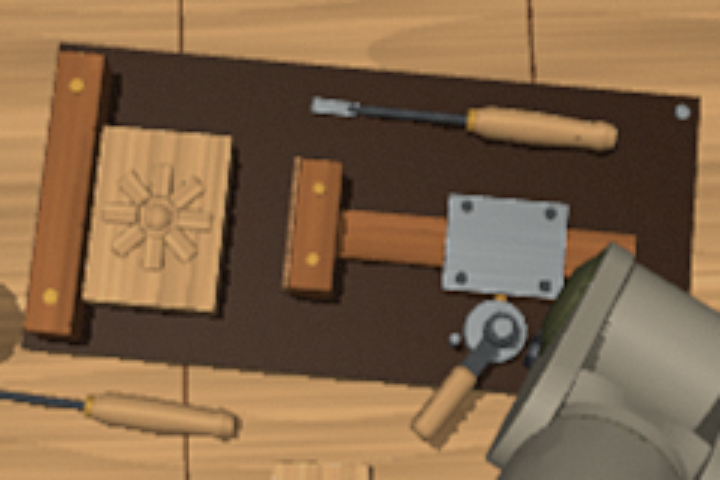

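The lever has not moved: it is still at about 60°, with the grip tip at (430,430), and no force was felt. I'll check where the fingers are.

```bash
python3 - <<'E'
from h import *
s=monitor.sense();print(s["finger_gap"],s["position"],s["ee_rot"],s["joints"],s["gripper_force"])
f=eyes.grab_frame("scene");cv2.imwrite("pics/s1.png",cv2.resize(f["frame"][150:300,150:350,::-1],None,fx=4,fy=4,interpolation=cv2.INTER_CUBIC))
print(proj(f,s["position"]),(proj(f,s["position"])-[150,150])*4)
E
```

```text
-0.005707300378141389 [ 0.48137328 -0.180248    0.03187832] [ 1.92327948e-01  9.81330632e-01  1.65320667e-04 -3.52847330e-04] [-5.86539407e-01  4.94788029e-01  1.72729084e+00  4.42038831e-05
  9.20292305e-01 -1.77029482e+00] 0.0
[210.69617888 215.32682807] [242.78471551 261.30731229]
```

View pics/s1.png

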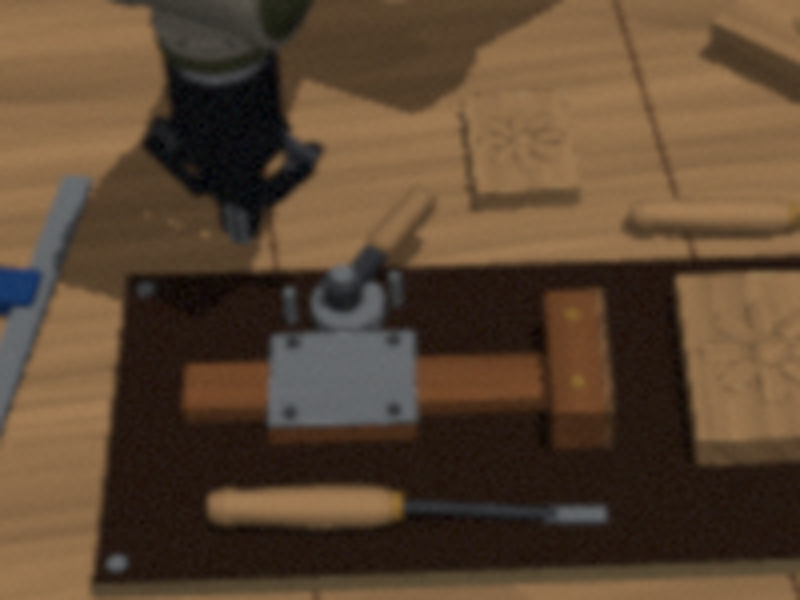

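The picture shows the fingertip at (238,240), but the reported TCP projects to (243,261). That is about 5 real pixels, so the tip seems to be some 20 mm higher than reported and passed over the lever. I'll check with a guarded touchdown on bare board.

```bash
python3 - <<'E'
from h import *
env.movel(w((-215,95),.032),.1); st()
print(env.movel(w((-215,95),.002),.03,guard=4)); st("touch")
env.movel(w((-215,95),.045),.1); st()
E
```

```text
t7.9 board [-214.7   95.4] z0.0318 F [-0.  -0.8  0. ]
False
touch t9.1 board [-215.1   94.9] z0.0022 F [-0.7 -0.1  0.6]
 t9.7 board [-214.9   95.2] z0.0447 F [ 0.1 -0.5 -0.5]
```

```bash
python3 - <<'E'
from h import *
env.movel(w((-215,95),.004),.15)
try: print(env.movel(w((-215,95),-.02),.02,guard=4))
except env.MotionError as e: print(e)
st("touch")
env.movel(w((-215,95),.02),.15); st()
E
```

```text
True
touch t10.9 board [-214.9   95.1] z-0.0104 F [-0.5  0.7  6.3]
 t11.2 board [-215.    94.9] z0.0199 F [-0.1 -0.6 -0.1]
```

Contact came at a reported z of about -0.009, so the real tip sits about 27 mm above the reported TCP. I'll correct for that and repeat.

```bash
echo 'Z=.009  # reported z for a true tip height of about 36 mm (tip is 27 mm above reported TCP)' >> h.py; python3 - <<'E'
from h import *
env.movel(w((-215,95),.09),.2)
env.reach(w(lev(60,-38),.09),q(-30))
env.movel(w(lev(60,-38),Z),.15); st("down")
for th in range(60,166,15):
    if env.movel(w(lev(th,-22),Z),.06,frame=q(th-90),guard=25): st("GUARD"); break
    st(th)
f=eyes.grab_frame("scene");cv2.imwrite("pics/s2.png",cv2.resize(f["frame"][170:300,150:400,::-1],None,fx=3,fy=3,interpolation=cv2.INTER_CUBIC))
E
```

```text
down t14.2 board [-57.2 122.3] z0.0096 F [-0.2 -0.2  0.4]
60 t14.7 board [-71.4 130.8] z0.0093 F [0.2 0.8 0.7]
75 t15.2 board [-88.  143.9] z0.0091 F [0.1 0.1 0.5]
90 t15.7 board [-107.8  152.4] z0.0090 F [0.7 0.2 0.1]
105 t16.2 board [-129.2  155.4] z0.0090 F [-0.3  0.7 -0. ]
120 t16.7 board [-150.7  152.7] z0.0090 F [ 0.   1.2 -1. ]
135 t17.2 board [-170.8  144.6] z0.0090 F [-0.7  0.2  0.5]
150 t17.7 board [-188.2  131.5] z0.0091 F [ 0.6 -0.6 -0.9]
165 t18.2 board [-201.5  114.4] z0.0091 F [ 0.5 -0.2 -1.4]
```

View pics/s2.png

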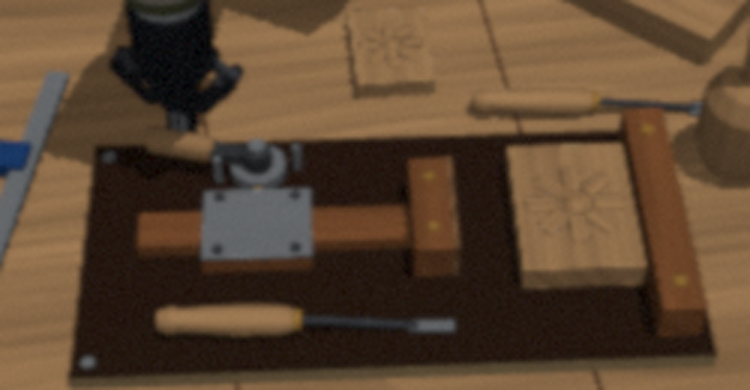

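The lever now points rearward at about the release angle, with the grip at (175,145). I'll press it firmly onto its stop, then back off and push the jaw.

```bash
python3 - <<'E'
from h import *
print(env.movel(w(lev(180,-22),Z),.02,frame=q(75),guard=20)); st("stop")
env.movel(w(lev(165,-50),Z),.1)
env.movel(w(lev(165,-50),.09),.2)
env.reach(w((-25,0),.09),q(0))
env.movel(w((-25,0),.019),.15); st("behind jaw")
g=env.movel(w((30,0),.019),.06,guard=15); st(("a",g))
if not g: g=env.movel(w((72,0),.019),.03,guard=15); st(("b",g))
env.hold(.1); st("end")
f=eyes.grab_frame("top");np.savez("t3.npz",**f);cv2.imwrite("pics/t3.png",cv2.resize(f["frame"][115:275,165:405,::-1],None,fx=3.2,fy=3.2,interpolation=cv2.INTER_CUBIC))
E
```

```text
True
stop t18.7 board [-201.7  114.1] z0.0085 F [-0.8 -0.7  1.1]
behind jaw t21.8 board [-25.2  -0.5] z0.0199 F [-0.4  0.6  0.6]
('a', False) t22.9 board [30.   0.2] z0.0188 F [-0.4  0.7 -0.2]
('b', True) t23.8 board [58.6  0.2] z0.0186 F [-0.1 -2.4  1.9]
end t23.9 board [58.6  0.3] z0.0184 F [-0.5 -1.   1. ]
```

View pics/t3.png

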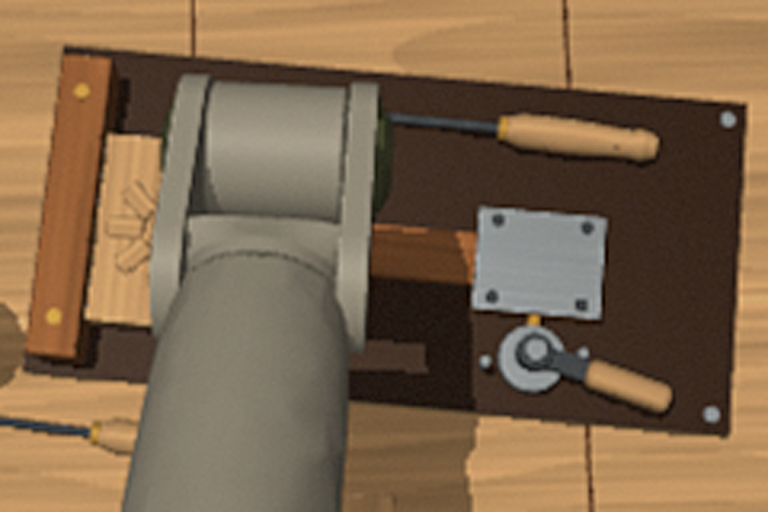

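The jaw stopped against the blank with the tip at board x 58.6 (59 expected). The lever lies on its release stop, with the grip end at (670,400). I'll press the jaw once more, then lock.

```bash
python3 - <<'E'
from h import *
print(env.movel(w((72,0),.019),.02,guard=18)); st("snug")
env.movel(w((30,0),.019),.1)
env.movel(w((30,0),.09),.2)
env.reach(w(lev(165,40),.09),q(75))
env.movel(w(lev(165,40),Z),.15); st("down")
for th in list(range(165,44,-15))+[40]:
    g=env.movel(w(lev(th,22),Z),.06,frame=q(th-90),guard=45); st((th,g))
    if g: break
env.movel(w(lev(th,45),Z),.1)
env.movel(w(lev(th,45),.1),.2)
env.reach([.3,-.3,.25],q(0)); st()
f=eyes.grab_frame("top");np.savez("t4.npz",**f);cv2.imwrite("pics/t4.png",cv2.resize(f["frame"][115:275,165:405,::-1],None,fx=3.2,fy=3.2,interpolation=cv2.INTER_CUBIC))
E
```

```text
True
snug t24.3 board [58.4  0.8] z0.0178 F [ 0.5 -2.4  1.5]
down t27.5 board [-217.7   54. ] z0.0098 F [-0.7 -0.4 -0.6]
(165, False) t27.9 board [-213.1   71.7] z0.0096 F [ 1.8 -0.5  0.4]
(150, False) t28.4 board [-210.3   93.3] z0.0091 F [-0.2 -0.6  0. ]
(135, False) t28.9 board [-202.1  113.5] z0.0089 F [-0.4 -0.4  1. ]
(120, False) t29.4 board [-189.   130.8] z0.0089 F [-0.6  0.3 -0.3]
(105, False) t29.9 board [-171.9  144.1] z0.0089 F [0.1 0.  0.3]
(90, False) t30.4 board [-152.   152.6] z0.0089 F [-0.7  0.1  0.3]
(75, False) t31.0 board [-130.6  155.5] z0.0089 F [ 0.1 -0.7  0. ]
(60, False) t31.5 board [-109.   152.9] z0.0089 F [-0.5 -0.9  0.6]
(45, False) t32.0 board [-89.  144.6] z0.0089 F [ 0.1 -0.2  0.1]
(40, False) t32.2 board [-82.9 140.8] z0.0090 F [-0.8 -1.1 -0.1]
 t34.6 board [-341.5  280.3] z0.2492 F [-0.2 -0.  -0.8]
```

View pics/t4.png

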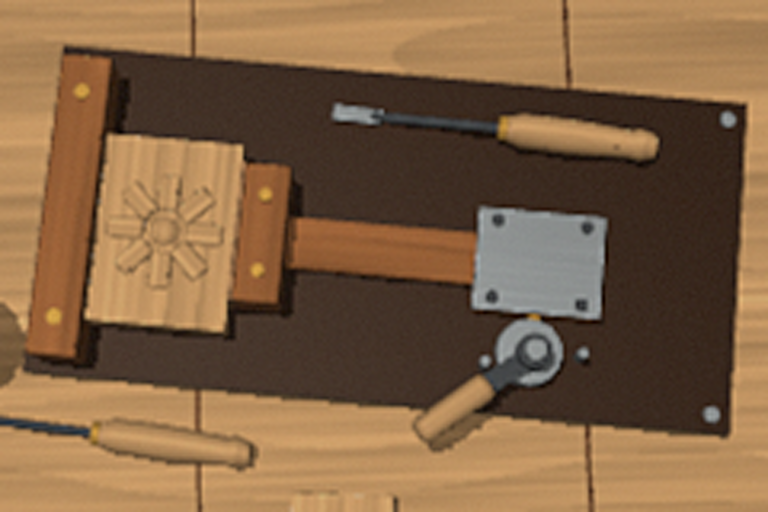

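```bash
python3 - <<'E'
from h import *
f=dict(np.load("t4.npz"))
for n,u,z in [("jb1",(292,168),.06),("jb2",(279,308),.06),("grip end",(428,440),.057),("hub",(536,347),.064),("blank rear",(243,145),.046),("blank rear2",(227,333),.046),("blank front",(106,135),.046),("front2",(86,318),.046)]:
    print(n,((RB.T@(ray(f,(np.array(u)+.5)/3.2-.5+[165,115],z)[:2]-T))*1000).round(1))
E
```

```text
jb1 [ 69.1 -52.7]
jb2 [68.3 58.1]
grip end [-54.1 148.3]
hub [-129.7   71. ]
blank rear [110.7 -71.4]
blank rear2 [107.6  79.1]
blank front [219.8 -69.9]
front2 [218.2  77.2]
```

```bash
python3 -c "
from bench import job
print(job.hand_in())"
```

```text
the job is handed in; nothing more can be done
None
```

I swung the lever to its release stop, pushed the jaw forward until the blank was snug against the fence (within about 1 mm by camera), and swung the lever back to about 2.1 rad, past the 1.65 locking point. I didn't test the lock with a push; I handed in at about 35 s, with the gripper clear.

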